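# Scrape porcelain shards off a hotplate and sheathe the scraper

### The arm

A 7-joint arm with a two-finger parallel gripper is mounted at the origin on the work surface. World frame = base frame: x ahead of the robot, y to its left, z up, the work surface at z = 0. Lengths are in mm, angles in rad, forces in N, time in s.
With the tool pointing down it reaches from about 425 to 975 mm from the base axis. Payload 16.7 kg.
Tool frame: the origin (TCP) lies midway between the tips of the shut fingers; the grasp point (between the pads) lies 19 mm behind it; z points along the fingers, y is the line along which they close (so a half turn about z gives the same grasp; the last joint's range is limited). The gripper opens to 85 mm and grips with 20 to 120 N. Pads are 22 mm wide; open, the fingers measure 114 mm over their backs; the gripper's body (76 mm by 85 mm) begins 54 mm behind the grasp point. The pads swing forward as they close: fully open they stand 13 mm farther back than shut.
Start: joints at [1.139, 0.426, 0.074, 1.606, -0.034, 1.111, -0.067], TCP at [187.677, -648.347, 231.302] pointing down, gripper open.
Joint ranges: [-2.85, 2.85], [-0.5, 2.14], [-1.23, 1.37], [0.21, 2.46], [-1.02, 4.16], [0.16, 2.05], [-2.73, 2.73]. Speed limits (rad/s): [1.89, 1.89, 2.39, 2.39, 3.01, 3.01, 3.01].

### API

Orientations are given as a 3x3 rotation matrix whose columns are the frame's x, y, z axes.
In Python, from workcell import ctrl gives the robot as it stands.
- The arm moves only by the tool apply_moves, never from a script. Its argument "deltas" is a list of rows, each a list of 5 numbers: the shift along the tool's x, y, z each as a share of 30 cm, from -1 to 1, then the turn about the tool's z as a share of 180 degrees, from -1 to 1, then the opening, from 0 (shut) to 1 (fully open). A call has 1 to 20 rows; each row is the pose to reach, as a shift and turn from the pose commanded when the call began, along the tool's axes at that moment, turning the shorter way round; what a row does not reach only later rows make up. A row lasts 1/8 s, in which the tool goes at most 62.5 mm and 10.7 degrees, less where a joint would pass 70% of its speed; a pose out of reach is approached as far as the arm can. A call with a number of a shift or a turn outside -1 to 1 is refused whole. A call with a gripper value outside its range is refused whole. The fingers move at their own pace and stop on an object; "squeeze" is the grip in N (left out, the last holds). Time passes only in rows, so rows that repeat a pose let the fingers close. It gives the time, the measured TCP pose, the force, the opening and the grip force at its end, in the units of the state.
- ctrl.read_state(): the state, without advancing time (a new reading comes with each control period).
- ctrl.get_image(name): name is "scene" or "side" or "wrist"; returns (picture, depth): 384x512x3 uint8, blue, green, red; 384x512 float32, mm along the optical axis (not along the pixel's ray), 0 where there is no reading.
- ctrl.camera_params(name): a dict with "fx", "fy", "cx", "cy" (pixels), "R" (3x3) and "t" (3): a world point X has camera coordinates R X + t; the wrist camera has in their place "hand_eye" (4x4, takes a point from camera to tool coordinates, whose origin is the TCP and whose axes are the flange's). Camera axes: x right, y down, z forward; pixel columns grow to the right and rows downward; lengths in mm; the calibration is good to about 2 mm. A picture is of the moment at which its call begins: read the wrist's pose just before it. camera_params takes no time and is no camera call.
- ctrl.sign_off(): hands the job in; it is judged then, once.
Trained networks look in the newest picture that a camera, given by its name, has taken for a name from the list of things; names that differ only in an ending like _2 or _b are one class to them, and where a whole thing is asked for, a point or a joint stands for the part that bears it (a point fixed in the world has none). Each returns a list of dicts, best first, with "conf" (0 to 1); they miss things now and then, are a little off and sometimes report something else, mostly with a low value. They report only what shows in the picture. A call takes as long as a camera call. They do not tell look-alikes from the thing itself.
- ctrl.search_frame(target, camera): "bbox" ([left, top, right, bottom] in pixels, round what is visible of it).
- ctrl.silhouettes(target, camera): "region" (384x512 bool, what is visible of it) and "bbox" ([left, top, right, bottom] in pixels, round what is visible of it).
The state is a dict: "time": time; "joint_pos": joint angles; "joint_velocities": joint speeds; "effort": joint torques, N m; "eef_pos": TCP position; "eef_rot": TCP orientation; "force": force on the tool from outside, world axes, zero at the start; "wrist_torque": the same for the moment, N m; "width": opening from 0.0 (shut) to 1.0 (fully open); "gripper_force": force on a finger pad.
Only numpy, scipy, OpenCV 4.12 (cv2) and the standard library are available. Lean on these libraries where they do the work, as an engineer would, in place of code of your own. Each camera call takes 0.05 s, during which the arm holds its last target. There are 200 camera calls.

### The job

A crucible has broken on the cold hotplate: draw the scraper from its slanted sheath and use it to wipe all four shards off the plate's open front edge into the trough below, moving them with the scraper and never with the gripper or arm. Once all the shards lie in the trough, slide the scraper fully home in its sheath and let go. Leave the bottle, beaker and jar where they stand, and do not strike the rod that crosses above the plate.

Things in the scene. Friction and masses are not known exactly. Their poses are not given: they have to be found in the camera images.
- hotplate: Fixed white hotplate, cold, 210 x 250 mm. Origin on the bench; x points from its open front edge to the rear, y along its width, z up. Flat dark steel plate at height 80 mm, x = -90 (open front edge, no lip) to +100 mm, y = -100 to +100 mm. A steel lip stands 12 mm above the plate, 6 mm thick, along both sides (inner faces y = +-100) and the rear (inner face x = +100).
- rod: Fixed bare steel rod, 12 mm thick, 270 mm long, across above the hotplate, along its y; origin at the rod's middle, on its axis: hotplate x = +62 mm, 185 mm above the bench (105 mm above the plate). Uprights 12 mm thick at hotplate y = +-117 mm carry it, with grey clamps 30 x 22 x 22 mm on top. An upright tool cannot get behind the rear shards for it: tilt the tool.
- trough: Fixed open aluminium trough on the bench in front of the plate's open edge, outer 90 (x) x 210 (y) x 55 mm high, walls and floor 3 mm; origin at the centre of its underside, axes parallel to the hotplate's, 137 mm in front of the hotplate's origin.
- sheath: Fixed grey plastic sheath for the scraper, foot 120 x 150 x 10 mm. Origin on the bench (foot's centre at x = +10 mm), x to the rear, y along the slot's width, z up. The slot leans 30 deg from vertical towards its own -x (the robot).
- slot (a point): Centre of the slot's floor in the sheath, at sheath x = +30, y = 0, z = 30 mm. Its z axis runs up and out along the slot, leaning 30 deg from vertical towards the sheath's -x; y along the slot's width; x across its thickness. The slot is 11 mm (x) by 126 mm (y) and 50 mm deep, with a flared mouth ending 58 mm from the floor.
- scraper: Loose hand scraper, about 220 g, starts fully home in the sheath. Origin at the middle of the blade's bottom edge, z from blade to handle, y along the blade, x through its thickness. Steel blade 8 (x) x 120 (y) mm, z = 0 to 64; black plastic handle 24 (x) x 50 (y) mm, z = 62 to 132 mm. Same either way round.
- shard0: Loose white porcelain shard, about 48 x 34 mm and 10 mm thick, lying flat on the plate, in its rear half on the +y side at the start; origin at the centre of its underside.
- shard1: Loose white porcelain shard, about 48 x 38 mm and 10 mm thick, lying flat on the plate, in its rear half on the -y side at the start; origin at the centre of its underside.
- shard2: Loose white porcelain shard, about 48 x 38 mm and 10 mm thick, lying flat on the plate, in its front half on the +y side at the start; origin at the centre of its underside.
- shard3: Loose white porcelain shard, about 48 x 34 mm and 10 mm thick, lying flat on the plate, in its front half on the -y side at the start; origin at the centre of its underside.
- bottle: Loose amber glass bottle, bystander, 56 mm diameter, 150 mm high, standing between the hotplate and the sheath, a little to the rear; origin under its centre.
- beaker: Loose glass beaker, bystander, 66 mm diameter, 85 mm high, behind the sheath; origin under its centre.
- jar: Loose white jar with a screw lid, bystander, 54 mm diameter, 80 mm high, behind the sheath; origin under its centre.
Not all that is in view belongs to the job. What is shaped like the shard1 but purple or red is not meant. What is shaped like the shard2 but brown is not meant.

How it is judged:
By the outcome, as a careful person would: the job done as asked, in the order asked, and still so for the second after the job is handed in, with the robot touching nothing.
It also fails if it takes over 64 s, if anything falls off the work surface, if the arm or the gripper's body presses on something with over 40 N, if the wrist force passes 120 N, or if a joint passes its speed limit or range.

## Working session

There is one attempt and no reset: what is moved stays moved. The work goes in short steps, Python scripts to look and compute and a tool call to move; the robot and the scene stay as the last step left them, time stands still between calls to the robot, and variables do not carry over. Pictures are saved under pics/ and viewed, at most 10 in all, crops included, and the job is handed in when it is done.

Besides the shell and the picture viewer there is one more tool, called as name(argument=value, ...) on one line, values as JSON. apply_moves: Moves the arm, as the interface text tells. Its arguments: {"type":"object","properties":{"deltas":{"type":"array"},"squeeze":{"type":"number"}},"required":["deltas"]}

```bash
ls; mkdir -p pics; cat > h.py <<'E'
import numpy as np, cv2
from workcell import ctrl
def cam(n):
    s=ctrl.read_state(); im,d=ctrl.get_image(n); p=ctrl.camera_params(n)
    if 'R' in p: R,t=np.array(p['R']),np.array(p['t'])
    else:
        H=np.array(p['hand_eye']); Rw=np.array(s['eef_rot']); M=Rw@H[:3,:3]
        o=Rw@H[:3,3]+np.array(s['eef_pos']); R=M.T; t=-R@o
    return im,d,p,R,t
def pts(d,p,R,t,mask=None):
    v,u=np.nonzero((d>0)&(mask if mask is not None else True)); z=d[v,u]
    c=np.stack([(u-p['cx'])/p['fx']*z,(v-p['cy'])/p['fy']*z,z],1)
    return (c-t)@R, u, v
E
python3 - <<'E'
from h import *
s=ctrl.read_state(); print({k:np.round(v,3).tolist() for k,v in s.items()})
for n in ['scene','side']:
    im,d,p,R,t=cam(n); cv2.imwrite(f'pics/{n}0.png',im); np.savez(f'{n}0.npz',im=im,d=d,R=R,t=t,f=[p['fx'],p['fy'],p['cx'],p['cy']])
    print(n,np.round(-R.T@t),np.round(R,2).tolist())
    for o in ['hotplate','rod','trough','sheath','scraper','shard0','shard1','shard2','shard3','bottle','beaker','jar']:
        for r in ctrl.silhouettes(o,n)[:4]:
            P,_,_=pts(d,p,R,t,r['region']); print(o,round(r['conf'],2),np.round(r['bbox']).tolist(),np.round(np.median(P,0)).tolist() if len(P) else None)
E
```

```text
pics
{'time': 0.0, 'joint_pos': [1.14, 0.427, 0.074, 1.607, -0.034, 1.111, -0.067], 'joint_velocities': [-0.0, -0.0, -0.001, 0.0, 0.0, 0.0, 0.001], 'effort': [-0.0, -94.983, 3.761, -46.352, 0.019, 0.01, 0.0], 'eef_pos': [187.562, -647.994, 230.602], 'eef_rot': [[0.961, 0.278, -0.0], [0.278, -0.961, 0.001], [-0.0, -0.001, -1.0]], 'force': [-0.244, -0.666, -0.923], 'wrist_torque': [0.045, 0.006, -0.005], 'gripper_force': 0.0, 'width': 0.997}
scene [987. 772. 824.] [[-0.87, 0.49, -0.02], [0.33, 0.57, -0.75], [-0.36, -0.66, -0.66]]
hotplate 0.61 [226.0, 188.0, 376.0, 339.0] [629.0, 267.0, 78.0]
rod 0.82 [243.0, 197.0, 336.0, 268.0] [638.0, 232.0, 189.0]
rod 0.7 [285.0, 259.0, 315.0, 281.0] [627.0, 260.0, 89.0]
rod 0.68 [258.0, 233.0, 280.0, 249.0] [638.0, 167.0, 89.0]
rod 0.5 [199.0, 134.0, 252.0, 184.0] [580.0, -189.0, 14.0]
trough 0.85 [310.0, 197.0, 398.0, 273.0] [408.0, 194.0, 21.0]
sheath 0.92 [197.0, 132.0, 252.0, 189.0] [581.0, -190.0, 13.0]
scraper 0.6 [221.0, 117.0, 249.0, 156.0] [541.0, -196.0, 110.0]
scraper 0.33 [311.0, 197.0, 399.0, 270.0] [407.0, 192.0, 22.0]
shard0 0.81 [3
[... 2200 characters left out ...]
250.0] [616.0, 257.0, 89.0]
shard2 0.62 [169.0, 218.0, 185.0, 233.0] [784.0, 166.0, 9.0]
shard3 0.79 [254.0, 243.0, 279.0, 260.0] [521.0, 267.0, 89.0]
shard3 0.73 [238.0, 312.0, 256.0, 339.0] [554.0, 426.0, 9.0]
shard3 0.62 [221.0, 236.0, 240.0, 250.0] [616.0, 257.0, 89.0]
shard3 0.62 [169.0, 218.0, 185.0, 233.0] [784.0, 166.0, 9.0]
bottle 0.7 [246.0, 115.0, 292.0, 167.0] [565.0, -185.0, 10.0]
bottle 0.57 [201.0, 149.0, 222.0, 193.0] [715.0, 18.0, 86.0]
beaker 0.66 [217.0, 124.0, 238.0, 150.0] [710.0, -173.0, 57.0]
beaker 0.3 [222.0, 206.0, 238.0, 225.0] [634.0, 169.0, 88.0]
jar 0.75 [224.0, 112.0, 245.0, 133.0] [692.0, -274.0, 62.0]
jar 0.47 [224.0, 206.0, 235.0, 220.0] [634.0, 168.0, 89.0]
```

```bash
cd pics; python3 -c "
import cv2,numpy as np
a=cv2.imread('scene0.png');b=cv2.imread('side0.png');cv2.imwrite('both0.png',cv2.resize(np.vstack([a,b]),(800*512//800,768)) if 0 else cv2.resize(np.hstack([a,b]),(800,300)))"
```

```text
(no output)
```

View pics/scene0.png

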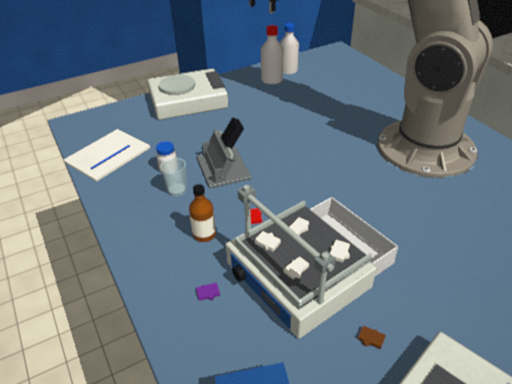

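View pics/side0.png

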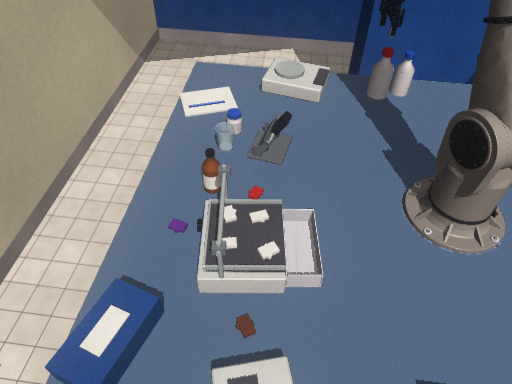

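```bash
cat > fit.py <<'E'
from h import *
def load(n):
    z=np.load(f'{n}0.npz'); f=z['f']; p=dict(fx=f[0],fy=f[1],cx=f[2],cy=f[3])
    P,u,v=pts(z['d'],p,z['R'],z['t']); return P,z['im'][v,u].astype(int)
def rect(Q):
    (c,s,a)=cv2.minAreaRect(Q[:,:2].astype(np.float32)); return np.round(c,1).tolist(),np.round(s,1).tolist(),round(a,1)
if __name__=='__main__':
  for n in ['scene','side']:
    P,C=load(n)
    def box(x0,x1,y0,y1,z0,z1): return (P[:,0]>x0)&(P[:,0]<x1)&(P[:,1]>y0)&(P[:,1]<y1)&(P[:,2]>z0)&(P[:,2]<z1)
    print(n,'bench z',np.median(P[box(500,560,350,400,-20,20)][:,2]))
    m=box(480,760,60,380,76,84)&(C.max(1)<90); print('plate',m.sum(),rect(P[m]),np.median(P[m][:,2]))
    m=box(440,780,60,400,74,96); print('body',rect(P[m]))
    m=box(330,500,60,330,50,60); print('trough rim',m.sum(),rect(P[m]))
    m=box(460,680,-290,-90,6,14); print('foot',m.sum(),rect(P[m]))
    m=box(460,640,-290,-90,95,190)&(C.max(1)<60); Q=P[m]; print('handle',m.sum(),Q.min(0).round(),Q.max(0).round(),Q.mean(0).round(1))
    m=box(480,700,90,350,86,98)&(C.min(1)>150); k=cv2.kmeans if 0 else None
    m=box(400,760,60,400,174,200); Q=P[m]; print('rod',Q.mean(0).round(1),m.sum(), np.polyfit(Q[:,1],Q[:,0],1))
E
python3 fit.py
```

```text
scene bench z -0.41231180488957625
plate 3385 ([586.5, 224.7], [194.7, 212.3], 7.9) 79.5417787864147
body ([585.2, 218.6], [199.5, 244.7], 7.5)
trough rim 305 ([433.4, 210.2], [245.2, 108.7], 87.0)
foot 763 ([563.4, -213.7], [149.9, 120.4], 79.6)
handle 341 [ 506. -234.   95.] [ 560. -179.  148.] [ 535.  -199.4  122. ]
rod [640.4 242.  189.1] 1072 [-1.32639414e-01  6.72460950e+02]
side bench z -0.5948359279226553
plate 3197 ([583.5, 220.4], [189.5, 209.3], 7.5) 79.20337867213196
body ([585.7, 222.1], [196.2, 239.8], 7.7)
trough rim 277 ([441.9, 210.1], [107.5, 237.2], 1.6)
foot 651 ([595.5, -219.2], [152.4, 185.1], 80.0)
handle 203 [ 502. -231.   95.] [ 558. -179.  147.] [ 529.  -196.3  125.3]
rod [636.8 244.2 189.8] 639 [-1.37650656e-01  6.70409532e+02]
```

```bash
cat > mv.py <<'E'
# commanded-pose bookkeeping: cmd.json holds [x,y,z,azimuth_deg of tool x]; tool z is down
import json,numpy as np
def get(): return np.array(json.load(open('cmd.json')))
def put(c): json.dump(list(map(float,c)),open('cmd.json','w'))
def ax(a): a=np.radians(a); return np.array([[np.cos(a),np.sin(a),0],[np.sin(a),-np.cos(a),0],[0,0,-1.]])
def row(tgt):   # world (x,y,z,az) -> row shares
    c=get(); d=ax(c[3]).T@(np.array(tgt[:3])-c[:3])/300; w=-(((tgt[3]-c[3])+180)%360-180)/180
    return np.round([*d,w],3).tolist()
def after(r):   # commanded pose after a call whose last row was r
    c=get(); p=c[:3]+ax(c[3])@np.array(r[:3])*300; put([*p,c[3]-r[3]*180]); return get().round(1).tolist()
E
python3 - <<'E'
from mv import *
from workcell import ctrl
print(np.round(ctrl.camera_params('wrist')['hand_eye'],2).tolist())
put([187.677,-648.347,231.302,np.degrees(np.arctan2(.278,.961))])
for t in [(187.7,-648.3,330,16.1),(470,-210,330,-10.4)]: print(row(t))
E
```

```text
[[0.0, -0.95, -0.31, 79.28], [1.0, -0.0, 0.0, -0.76], [-0.0, -0.31, 0.95, -142.63], [0.0, 0.0, 0.0, 1.0]]
[0.0, -0.0, -0.329, 0.0]
[1.31, -1.142, -0.329, 0.147]
```

```bash
python3 - <<'E'
from mv import *
for t in [(187.7,-648.3,330,16.1),(390,-430,330,0),(600,-220,330,-10.4)]: print(row(t))
E
```

```text
[0.0, -0.0, -0.329, 0.0]
[0.85, -0.512, -0.329, 0.09]
[1.717, -0.99, -0.329, 0.147]
```

apply_moves(deltas=[[0, 0, -0.2, 0, 1], [0.12, -0.07, -0.33, 0.03, 1], [0.3, -0.18, -0.33, 0.09, 1], [0.48, -0.28, -0.33, 0.147, 1], [0.66, -0.38, -0.33, 0.147, 1], [0.85, -0.5, -0.33, 0.147, 1], [0.9, -0.6, -0.33, 0.147, 1], [0.9, -0.6, -0.33, 0.147, 1]])

```text
time: 2.3
eef_pos: [399.0, -397.1, 330.7]
eef_rot: [[0.985, -0.174, 0.001], [-0.174, -0.985, 0.0], [0.001, -0.001, -1.0]]
force: [-0.4, -0.7, -0.4]
width: 1.001
gripper_force: 0.0
```

```bash
python3 - <<'E'
from mv import *
print(after([.9,-.6,-.33,.147]))
for t in [(600,-220,330,-10.4)]: print(row(t))
E
```

```text
[397.0, -400.4, 330.3, -10.3]
[0.558, -0.713, 0.001, 0.0]
```

apply_moves(deltas=[[0.11, -0.14, 0, 0, 1], [0.22, -0.28, 0, 0, 1], [0.33, -0.42, 0, 0, 1], [0.44, -0.56, 0, 0, 1], [0.56, -0.71, 0, 0, 1], [0.56, -0.71, 0, 0, 1], [0.56, -0.71, 0, 0, 1]])

```text
time: 3.18
eef_pos: [600.1, -221.9, 330.0]
eef_rot: [[0.984, -0.18, -0.001], [-0.18, -0.984, -0.0], [-0.001, 0.0, -1.0]]
force: [0.3, -0.3, -0.9]
width: 1.0
gripper_force: 0.0
```

```bash
python3 - <<'E'
from mv import *
from h import *
print(after([.56,-.71,0,0]))
s=ctrl.read_state(); print(s['eef_pos'],s['eef_rot'])
im,d,p,R,t=cam('wrist'); cv2.imwrite('pics/w1.png',im); np.savez('w10.npz',im=im,d=d,R=R,t=t,f=[p['fx'],p['fy'],p['cx'],p['cy']])
s=ctrl.read_state(); print(s['eef_pos'],s['time'])
E
```

```text
[600.5, -221.0, 330.3, -10.3]
[ 600.13636387 -221.93238694  330.04215734] [[ 9.83699220e-01 -1.79820689e-01 -6.03309082e-04]
 [-1.79820931e-01 -9.83699290e-01 -3.73127303e-04]
 [-5.26378707e-04  4.75532637e-04 -9.99999748e-01]]
[ 599.76003981 -222.44983727  330.22686656] 3.225
```

View pics/w1.png

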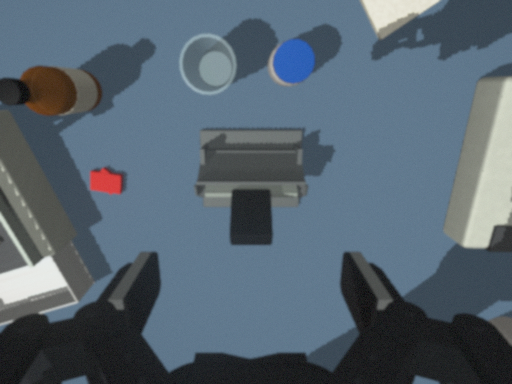

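```bash
python3 - <<'E'
from fit import *
P,C=load('w1')
def box(x0,x1,y0,y1,z0,z1): return (P[:,0]>x0)&(P[:,0]<x1)&(P[:,1]>y0)&(P[:,1]<y1)&(P[:,2]>z0)&(P[:,2]<z1)
print('bench',np.median(P[box(430,480,-250,-150,-20,20)][:,2]))
m=box(460,680,-310,-110,7,13); print('foot',m.sum(),rect(P[m]))
m=box(440,640,-290,-110,88,190)&(C.max(1)<70); Q=P[m]; print('handle',m.sum(),Q.min(0).round(),Q.max(0).round())
a=np.radians(-10.4); X=np.array([np.cos(a),np.sin(a)]); Y=np.array([-np.sin(a),np.cos(a)])
y=Q[:,:2]@Y; x=Q[:,:2]@X
print('handle y range',np.percentile(y,[0.5,2,50,98,99.5]).round(1))
for zc in range(92,152,6):
    k=abs(Q[:,2]-zc)<3
    if k.sum()>5: print(zc,k.sum(),np.percentile(x[k],[2,50,98]).round(1),np.percentile(y[k],[1,99]).round(1))
# in sheath frame, sheath body points
m=box(460,680,-310,-110,20,90)&(C.max(1)>=70); S=P[m]; print('body y',np.percentile(S[:,:2]@Y,[1,99]).round(1),'x',np.percentile(S[:,:2]@X,[1,99]).round(1),'ztop',np.percentile(S[:,2],[90,99]))
from scipy.spatial import ConvexHull
print('sheath origin guess along X,Y:',[553.6,-211.9]@X,[553.6,-211.9]@Y, 'from foot', )
E
```

```text
bench -0.11662672159323643
foot 2329 ([593.3, -222.8], [150.0, 183.2], 79.5)
handle 2147 [ 502. -239.   90.] [ 560. -184.  148.]
handle y range [-134.7 -133.9 -111.5  -88.7  -88. ]
92 102 [583.8 586.  587.3] [-134.3  -88.7]
98 176 [580.5 582.7 585.6] [-135.4  -88.9]
104 185 [576.2 578.5 581.2] [-135.1  -87.9]
110 181 [572.  574.6 577. ] [-134.7  -88.2]
116 189 [568.  570.6 573.6] [-134.5  -88.5]
122 192 [563.9 566.7 569.3] [-134.3  -88.8]
128 205 [560.1 562.7 565.5] [-133.9  -87.8]
134 212 [540.  558.7 561.5] [-133.6  -88. ]
140 390 [534.6 552.7 557. ] [-133.7  -88.3]
146 315 [542.9 549.4 553.2] [-134.3  -88.5]
body y [-181.4  -42.1] x [574.3 719. ] ztop [85.3226968  87.54260496]
sheath origin guess along X,Y: 582.7571731208841 -108.48339585464646 from foot
```

```bash
python3 - <<'E'
from fit import *
a=np.radians(-10.4); X=np.array([np.cos(a),np.sin(a)]); Y=np.array([-np.sin(a),np.cos(a)])
for n in ['scene','side','w1']:
    P,C=load(n); S=np.c_[P[:,:2]@X-580,P[:,:2]@Y+110,P[:,2]]
    f=(abs(S[:,0]-10)<100)&(abs(S[:,1])<100)
    k=f&(abs(S[:,2]-10)<2.5)
    e=lambda v:np.percentile(v,[.5,99.5]).round(1)
    k1=k&(S[:,0]<-5); print(n,'foot front x',np.percentile(S[k1,0],.5).round(1),'y',e(S[k1,1]) if k1.sum() else 0, 'rear x',np.percentile(S[k&(abs(S[:,1])<60)&(S[:,0]<90),0],99.5).round(1))
    h=f&(S[:,2]>96)&(S[:,2]<136)&(S[:,0]>-45)&(C.max(1)<70)&(abs(S[:,1])<35)
    Q=S[h]; r=Q[:,0]-(30-(Q[:,2]-30)*.577)   # offset from predicted axis
    print('  handle off-axis pct',np.percentile(r,[1,10,25,50,75,90,99]).round(1),'y',e(Q[:,1]), 'top z',np.percentile(S[f&(S[:,2]>130)&(S[:,2]<160),2],99).round(1) if (f&(S[:,2]>130)&(S[:,2]<160)).any() else None)
E
```

```text
scene foot front x -46.4 y [-71.8  75. ] rear x 72.4
  handle off-axis pct [-13.8  -7.8   0.5   9.4  11.7  13.   14.4] y [-21.9  27.4] top z 147.2
side foot front x -46.9 y [-72.6  74.9] rear x 72.2
  handle off-axis pct [-14.8 -12.7  -7.    3.2  10.2  11.9  13.8] y [-19.3  28.6] top z 147.0
w1 foot front x -47.7 y [-75.7  71.7] rear x 70.9
  handle off-axis pct [ 7.5  8.7  9.4 10.3 11.2 11.9 13.1] y [-25.   22.1] top z 147.1
```

```bash
python3 - <<'E'
from mv import *
for t in [(525,-208.7,200,-10.4),(525,-208.7,101,-10.4)]: print(row(t))
E
```

```text
[-0.255, 0.005, 0.434, 0.0]
[-0.255, 0.005, 0.764, 0.0]
```

apply_moves(deltas=[[-0.13, 0, 0.12, 0, 1], [-0.255, 0.005, 0.27, 0, 1], [-0.255, 0.005, 0.43, 0, 1], [-0.255, 0.005, 0.55, 0, 1], [-0.255, 0.005, 0.66, 0, 1], [-0.255, 0.005, 0.73, 0, 1], [-0.255, 0.005, 0.763, 0, 1], [-0.255, 0.005, 0.763, 0, 0.7], [-0.255, 0.005, 0.763, 0, 0.4], [-0.255, 0.005, 0.763, 0, 0.3], [-0.255, 0.005, 0.763, 0, 0.2], [-0.255, 0.005, 0.763, 0, 0.2]], squeeze=100)

```text
time: 4.72
eef_pos: [525.3, -209.2, 102.7]
eef_rot: [[0.984, -0.18, 0.001], [-0.18, -0.984, -0.001], [0.002, 0.0, -1.0]]
force: [-2.1, -0.8, 6.0]
width: 0.57
gripper_force: 102.2
```

```bash
python3 - <<'E'
from mv import *
print(after([-.255,.005,.763,0]))
c=get(); a=np.radians(-10.3)
for L in (30,75):
  d=L*np.array([-.5*np.cos(a),-.5*np.sin(a),.866]); print(row([*(c[:3]+d),c[3]]))
E
```

```text
[525.0, -208.7, 101.4, -10.3]
[-0.05, 0.0, -0.087, -0.0]
[-0.125, 0.0, -0.217, -0.0]
```

apply_moves(deltas=[[-0.017, 0, -0.029, 0, 0.2], [-0.042, 0, -0.072, 0, 0.2], [-0.067, 0, -0.115, 0, 0.2], [-0.1, 0, -0.173, 0, 0.2], [-0.125, 0, -0.217, 0, 0.2], [-0.125, 0, -0.35, 0, 0.2], [-0.125, 0, -0.5, 0, 0.2], [-0.125, 0, -0.5, 0, 0.2]])

```text
time: 5.72
eef_pos: [489.2, -202.4, 255.3]
eef_rot: [[0.984, -0.179, 0.006], [-0.179, -0.984, -0.002], [0.006, 0.001, -1.0]]
force: [0.9, 0.4, -2.4]
width: 0.572
gripper_force: 103.6
```

```bash
python3 - <<'E'
from mv import *
from h import *
print(after([-.125,0,-.5,0])); s=ctrl.read_state(); print(s['eef_pos'],s['force'])
import sys
for n in ['scene','side','wrist']:
    im,d,p,R,t=cam(n); cv2.imwrite(f'pics/{n}1.png',im); np.savez(f'{n}10.npz',im=im,d=d,R=R,t=t,f=[p['fx'],p['fy'],p['cx'],p['cy']])
    if n=='wrist': print(len(pts(d,p,R,t)[0]))
    for r in ctrl.silhouettes('scraper',n)[:2]: print(n,r['conf'],r['bbox'])
a=cv2.imread('pics/scene1.png')[40:240,130:360]; b=cv2.imread('pics/wrist1.png')
cv2.imwrite('pics/c1.png',np.hstack([cv2.resize(a,(400,348)),cv2.resize(b,(400,348))]))
E
```

```text
[488.1, -202.0, 251.4, -10.3]
[ 489.24697438 -202.36561192  255.29060691] [ 0.93178973  0.40154427 -2.36587385]
scene 0.95 [220.6, 62.1, 256.3, 123.2]
side 0.76 [273.2, 73.2, 308.8, 116.4]
195852
wrist 0.62 [136.8, 116.7, 363.8, 336.1]
```

View pics/c1.png

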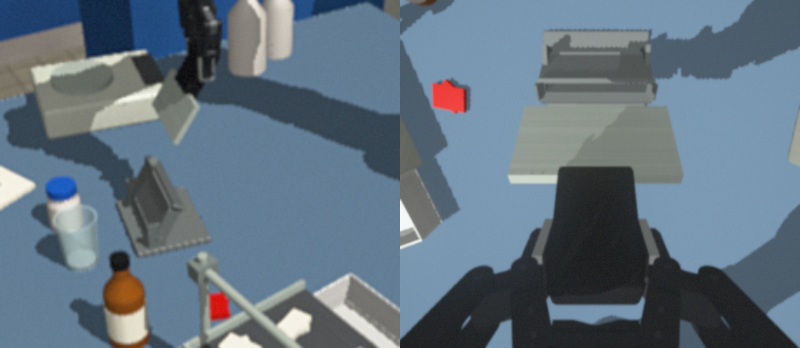

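```bash
cat > blade.py <<'E'
from fit import *
def blade(n='wrist1'):
    """blade upper-face line in the tool frame (x fwd, z down the fingers): slope and bottom edge"""
    z=np.load(f'{n}0.npz'); p=dict(zip(['fx','fy','cx','cy'],z['f']))
    H=np.array(ctrl.camera_params('wrist')['hand_eye'])
    P,u,v=pts(z['d'],p,np.eye(3),np.zeros(3)); T=P@H[:3,:3].T+H[:3,3]
    k=(abs(T[:,1])<70)&(T[:,0]>20)&(T[:,0]<110)&(T[:,2]>10)&(T[:,2]<95)
    Q=T[k&(T[:,2]>32)&(abs(T[:,1])<57)]
    q=np.polyfit(Q[:,2],Q[:,0],1); r=Q[:,0]-np.polyval(q,Q[:,2]); Q=Q[abs(r)<5]; q=np.polyfit(Q[:,2],Q[:,0],1)
    sk=np.polyfit(Q[:,1],Q[:,0]-np.polyval(q,Q[:,2]),1)[0]
    print('tilt deg',np.degrees(np.arctan(q[0])).round(2),'x at z=60',np.polyval(q,60).round(1),'zmax',np.percentile(Q[:,2],[98,99.5]).round(1),'xmax',np.percentile(Q[:,0],[99,99.5]).round(1),'y',np.percentile(T[k&(T[:,2]>35)][:,1],[1,99]).round(1),'skew',sk.round(3),len(Q))
if __name__=='__main__':
    import sys; blade(*sys.argv[1:])
E
python3 - <<'E'
from blade import *
blade(); s=ctrl.read_state(); print(s['eef_pos'],s['time'],np.round(s['joint_velocities'],3))
E
```

```text
tilt deg 33.36 x at z=60 54.8 zmax [68.6 69.6] xmax [60.8 60.8] y [-58.5  59.2] skew -0.001 9386
[ 487.40268653 -201.76132     250.38238595] 6.025 [ 0.     0.001 -0.001 -0.006  0.     0.004 -0.001]
```

```bash
cat > plate.py <<'E'
from fit import *
A=np.radians(7.6); X=np.array([np.cos(A),np.sin(A)]); Y=np.array([-np.sin(A),np.cos(A)])
O=np.array([580.,221.5])
def hp(P): return np.c_[(P[:,:2]-O)@X,(P[:,:2]-O)@Y,P[:,2]]
def shards(P,C):
    S=hp(P); k=(S[:,2]>84)&(S[:,2]<96)&(abs(S[:,0])<105)&(abs(S[:,1])<97)&(C.min(1)>150)&(S[:,0]<97)
    g=np.zeros((260,260),np.uint8); i=(S[k,0]+130).astype(int); j=(S[k,1]+130).astype(int); g[i,j]=255
    g=cv2.morphologyEx(g,cv2.MORPH_CLOSE,np.ones((9,9))); n,lab,st,ce=cv2.connectedComponentsWithStats(g)
    return [('x',int(s[1])-130,int(s[1]+s[3])-130,'y',int(s[0])-130,int(s[0]+s[2])-130,'area',int(s[4])) for s in st[1:] if s[4]>100]
if __name__=='__main__':
  for n in ['scene','side']:
    P,C=load(n); S=hp(P); e=lambda v:np.percentile(v,[.5,2,98,99.5]).round(1)
    pl=(abs(S[:,2]-79.5)<2.5)&(C.max(1)<90)&(abs(S[:,0])<120)&(abs(S[:,1])<130)
    m=pl&(abs(S[:,1])<80); print(n,'plate x',e(S[m,0])); m=pl&(S[:,0]<30); print(' plate y',e(S[m,1]))
    lp=(abs(S[:,2]-92)<3)&(abs(S[:,0])<120)&(abs(S[:,1])<120)
    for s in (1,-1):
        m=lp&(S[:,0]<40)&(S[:,1]*s>90)
        if m.sum()>10: print('  lip',s,np.percentile(S[m,1],[2,50,98]).round(1),m.sum())
        q=np.polyfit(S[m,0],S[m,1],1) if m.sum()>10 else [0,0]; print('   skew deg',np.degrees(q[0]).round(2))
    m=lp&(S[:,0]>90)&(abs(S[:,1])<90); print('  rear lip',np.percentile(S[m,0],[2,50,98]).round(1),m.sum(),'skew',np.degrees(np.polyfit(S[m,1],S[m,0],1)[0]).round(2))
    m=(abs(S[:,2]-55)<2.5)&(abs(S[:,0]+137)<70)&(abs(S[:,1])<120); print('  trough rim x',e(S[m,0]),'y',e(S[m,1]))
    m=(abs(S[:,2]-188)<5)&(abs(S[:,0]-62)<40)&(abs(S[:,1])<95); print('  rod',np.percentile(S[m,0],[2,50,98]).round(1),np.percentile(S[m,2],[50,98]).round(1),np.degrees(np.polyfit(S[m,1],S[m,0],1)[0]).round(2))
    print(*shards(P,C),sep='\n')
E
python3 plate.py
```

```text
scene plate x [-88.4 -86.5  87.8 102.6]
 plate y [-100.4  -98.1   85.2   86.6]
  lip 1 [ 94.6  98.7 102.1] 181
   skew deg 0.35
  lip -1 [-111.8 -107.1 -103.4] 127
   skew deg 0.07
  rear lip [ 96.9 100.6 103.9] 245 skew 0.01
  trough rim x [-185.9 -185.2 -100.   -81.6] y [-110.1 -109.6  105.7  119.4]
  rod [54.5 61.9 65.7] [189.1 192. ] -0.12
('x', -78, -29, 'y', 26, 72, 'area', 1395)
('x', -57, -11, 'y', -75, -38, 'area', 1143)
('x', 23, 69, 'y', 11, 49, 'area', 1052)
('x', 28, 69, 'y', -92, -38, 'area', 1461)
side plate x [-90.5 -88.6  95.1  97.4]
 plate y [-102.3  -98.7   86.5  101.8]
  lip 1 [ 96.1  99.5 103.6] 146
   skew deg 0.45
  lip -1 [-110.8 -106.8 -102.4] 105
   skew deg 0.55
  rear lip [ 97.4 100.4 103.6] 145 skew -0.12
  trough rim x [-184.2 -183.8  -90.9  -72.5] y [-107.4 -106.8  118.5  119.9]
  rod [53.9 59.3 65.2] [189.  191.8] -0.15
('x', -79, -27, 'y', 27, 75, 'area', 1380)
('x', -55, -5, 'y', -74, -37, 'area', 1152)
('x', 25, 62, 'y', 14, 45, 'area', 735)
('x', 28, 62, 'y', -92, -38, 'area', 1156)
```

```bash
cat >> mv.py <<'E'
O=np.array([578.7,217.5]); B=7.7
def tcp(cx,y,h):  # hotplate: blade front-corner x, blade centre y, gap above plate -> commanded world TCP
    a=np.radians(B); p=O+(cx-53.8)*np.array([np.cos(a),np.sin(a)])+y*np.array([-np.sin(a),np.cos(a)])
    return [*p,80+h+75,B]
E
python3 - <<'E'
from mv import *
from fit import load
from plate import hp
P,C=load('scene'); S=hp(P); k=(abs(S[:,0]-62)<40)&(abs(S[:,1])<150)&(S[:,2]>195)&(S[:,2]<230); print('clamp top',S[k,2].max() if k.any() else None)
t=tcp(-50,36,25); print(t)
m=[475,60,251,5]; print(row(m)); r=np.array(row(m)).round(2).tolist(); print(r, after(r))
for t in [tcp(-50,36,96),tcp(-50,36,25),tcp(67.5,36,25),tcp(84,36,2)]: print(row(t))
E
```

```text
clamp top 207.204837653407
[np.float64(471.0124411945415), np.float64(239.2676291433154), 180, 7.7]
[-0.199, -0.851, 0.001, -0.085]
[-0.2, -0.85, 0.0, -0.08] [474.7, 59.6, 251.4, 4.1]
[0.03, -0.598, 0.001, -0.02]
[0.03, -0.598, 0.238, -0.02]
[0.421, -0.623, 0.238, -0.02]
[0.476, -0.626, 0.315, -0.02]
```

apply_moves(deltas=[[-0.03, -0.1, 0, -0.01, 0.2], [-0.06, -0.25, 0, -0.03, 0.2], [-0.1, -0.41, 0, -0.05, 0.2], [-0.14, -0.57, 0, -0.07, 0.2], [-0.18, -0.73, 0, -0.08, 0.2], [-0.2, -0.85, 0, -0.08, 0.2]])

```text
time: 6.78
eef_pos: [473.5, 62.5, 251.1]
eef_rot: [[0.997, 0.075, -0.001], [0.075, -0.997, 0.0], [-0.001, -0.0, -1.0]]
force: [-0.4, -0.9, -2.0]
width: 0.576
gripper_force: 103.8
```

apply_moves(deltas=[[0.01, -0.14, 0, -0.01, 0.2], [0.02, -0.3, 0, -0.02, 0.2], [0.03, -0.45, 0, -0.02, 0.2], [0.03, -0.55, 0, -0.02, 0.2], [0.03, -0.598, 0.04, -0.02, 0.2], [0.03, -0.598, 0.13, -0.02, 0.2], [0.03, -0.598, 0.2, -0.02, 0.2], [0.03, -0.598, 0.238, -0.02, 0.2], [0.08, -0.602, 0.238, -0.02, 0.2], [0.16, -0.607, 0.238, -0.02, 0.2], [0.24, -0.612, 0.238, -0.02, 0.2], [0.32, -0.617, 0.238, -0.02, 0.2], [0.38, -0.621, 0.238, -0.02, 0.2], [0.421, -0.623, 0.238, -0.02, 0.2], [0.421, -0.623, 0.238, -0.02, 0.2], [0.421, -0.623, 0.238, -0.02, 0.2]])

```text
time: 8.78
eef_pos: [586.9, 255.2, 180.2]
eef_rot: [[0.991, 0.134, -0.0], [0.134, -0.991, 0.0], [-0.0, -0.0, -1.0]]
force: [0.7, -0.5, -1.3]
width: 0.572
gripper_force: 103.8
```

```bash
python3 - <<'E'
from mv import *
print(after([.421,-.623,.238,-.02])); print(tcp(67.5,36,25))
from h import *
s=ctrl.read_state(); print(s['eef_pos'],s['force'],s['time'])
for n in ['scene','side']:
    im,d,p,R,t=cam(n); cv2.imwrite(f'pics/{n}2.png',im); np.savez(f'{n}20.npz',im=im,d=d,R=R,t=t,f=[p['fx'],p['fy'],p['cx'],p['cy']])
a=cv2.imread('pics/scene2.png')[120:350,190:420]; b=cv2.imread('pics/side2.png')[100:310,170:350]
cv2.imwrite('pics/c2.png',np.hstack([cv2.resize(a,(400,400)),cv2.resize(b,(380,400))]))
from plate import hp
from fit import load
for n in ['scene2','side2']:
    P,C=load(n); S=hp(P)+[1.8,3.8,0]; k=(abs(S[:,0]-60)<40)&(abs(S[:,1]-36)<75)&(S[:,2]>97)&(S[:,2]<135); Q=S[k]
    print(n,k.sum(),np.percentile(Q,[1,50,99],axis=0).round(1).tolist() if k.any() else 0)
E
```

```text
[587.4, 255.0, 180.0, 7.7]
[np.float64(587.4529671610347), np.float64(255.0110059299647), 180, 7.7]
[586.85928886 255.15258411 180.18468422] [ 0.67321154 -0.481977   -1.27829054] 8.775
scene2 787 [[57.2, -23.6, 109.1], [66.7, 41.7, 122.2], [75.7, 96.2, 134.7]]
side2 24 [[57.7, -16.9, 106.6], [74.7, 39.1, 110.9], [76.1, 97.0, 134.3]]
```

View pics/c2.png

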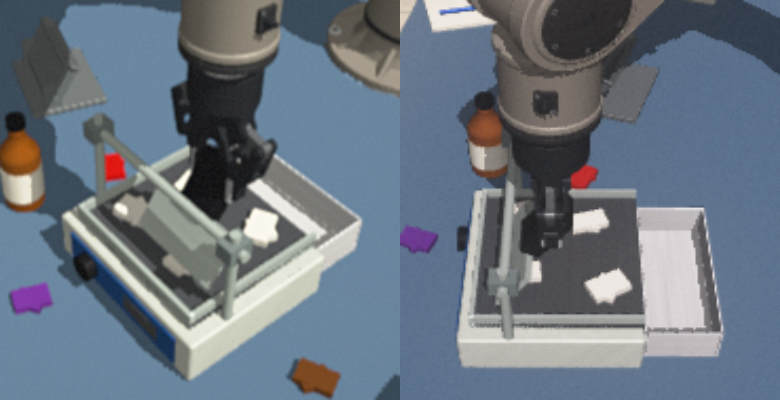

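apply_moves(deltas=[[0.02, 0, 0.028, 0, 0.2], [0.04, 0, 0.056, 0, 0.2], [0.055, 0, 0.077, 0, 0.2], [0.055, 0, 0.077, 0, 0.2], [0.03, 0, 0.077, 0, 0.2], [-0.01, 0, 0.077, 0, 0.2], [-0.05, 0, 0.077, 0, 0.2], [-0.09, 0, 0.077, 0, 0.2]])

```text
time: 9.88
eef_pos: [559.5, 251.4, 157.2]
eef_rot: [[0.991, 0.134, 0.0], [0.134, -0.991, 0.0], [0.0, 0.0, -1.0]]
force: [0.2, 0.2, -2.7]
width: 0.572
gripper_force: 103.8
```

apply_moves(deltas=[[-0.04, 0, 0, 0, 0.2], [-0.08, 0, 0, 0, 0.2], [-0.12, 0, 0, 0, 0.2], [-0.16, 0, 0, 0, 0.2], [-0.2, 0, 0, 0, 0.2], [-0.24, 0, 0, 0, 0.2], [-0.28, 0, 0, 0, 0.2], [-0.32, 0, 0, 0, 0.2], [-0.35, 0, 0, 0, 0.2], [-0.38, 0, 0, 0, 0.2], [-0.41, 0, 0, 0, 0.2], [-0.44, 0, 0, 0, 0.2], [-0.47, 0, 0, 0, 0.2], [-0.495, 0, 0, 0, 0.2], [-0.495, 0, 0, 0, 0.2]])

```text
time: 11.75
eef_pos: [412.9, 231.5, 157.0]
eef_rot: [[0.991, 0.134, 0.0], [0.134, -0.991, -0.0], [0.0, 0.0, -1.0]]
force: [-0.3, -0.1, -1.6]
width: 0.574
gripper_force: 103.8
```

```bash
python3 - <<'E'
from mv import *
print(after([-.585,0,.077,0])); print(tcp(-108,36,2))
for t in [tcp(-108,36,30),tcp(-80,-35,30),tcp(65.5,-35,30),tcp(84,-35,2)]: print(row(t))
from h import *
for n in ['scene','side']:
    im,d,p,R,t=cam(n); cv2.imwrite(f'pics/{n}3.png',im); np.savez(f'{n}30.npz',im=im,d=d,R=R,t=t,f=[p['fx'],p['fy'],p['cx'],p['cy']])
a=cv2.imread('pics/scene3.png')[120:350,190:420]; b=cv2.imread('pics/side3.png')[100:310,170:350]
cv2.imwrite('pics/c3.png',np.hstack([cv2.resize(a,(400,400)),cv2.resize(b,(380,400))]))
from plate import shards
from fit import load
for n in ['scene3','side3']: print(n,*shards(*load(n)),sep='\n')
E
```

```text
[413.5, 231.6, 156.9, 7.7]
[np.float64(413.535415611081), np.float64(231.49643038905444), 157, 7.7]
[0.0, 0.0, -0.094, -0.0]
[0.093, 0.237, -0.094, -0.0]
[0.578, 0.237, -0.094, -0.0]
[0.64, 0.237, -0.0, -0.0]
scene3
('x', -67, 14, 'y', 94, 97, 'area', 101)
('x', -57, -10, 'y', -76, -38, 'area', 1152)
('x', 26, 70, 'y', -92, -37, 'area', 1476)
side3
('x', -55, -5, 'y', -74, -38, 'area', 1188)
('x', 28, 62, 'y', -91, -36, 'area', 1216)
```

View pics/c3.png

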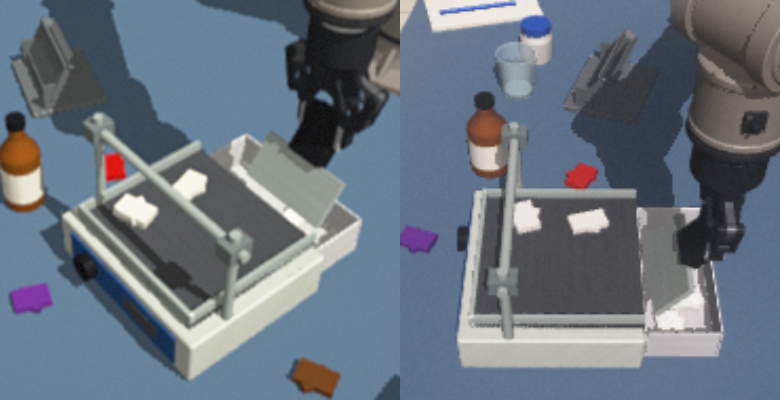

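apply_moves(deltas=[[0, 0, -0.05, 0, 0.2], [0, 0.02, -0.094, 0, 0.2], [0.05, 0.12, -0.094, 0, 0.2], [0.093, 0.21, -0.094, 0, 0.2], [0.17, 0.237, -0.094, 0, 0.2], [0.26, 0.237, -0.094, 0, 0.2], [0.35, 0.237, -0.094, 0, 0.2], [0.44, 0.237, -0.094, 0, 0.2], [0.52, 0.237, -0.094, 0, 0.2], [0.56, 0.237, -0.094, 0, 0.2], [0.578, 0.237, -0.094, 0, 0.2], [0.578, 0.237, -0.094, 0, 0.2], [0.6, 0.237, -0.06, 0, 0.2], [0.62, 0.237, -0.03, 0, 0.2], [0.64, 0.237, 0, 0, 0.2], [0.64, 0.237, 0, 0, 0.2], [0.61, 0.237, 0, 0, 0.2], [0.57, 0.237, 0, 0, 0.2], [0.53, 0.237, 0, 0, 0.2], [0.49, 0.237, 0, 0, 0.2]])

```text
time: 14.35
eef_pos: [567.6, 180.6, 157.3]
eef_rot: [[0.991, 0.134, 0.0], [0.134, -0.991, 0.0], [0.0, 0.0, -1.0]]
force: [0.6, 0.7, -1.6]
width: 0.571
gripper_force: 103.7
```

apply_moves(deltas=[[-0.04, 0, 0, 0, 0.2], [-0.08, 0, 0, 0, 0.2], [-0.12, 0, 0, 0, 0.2], [-0.16, 0, 0, 0, 0.2], [-0.2, 0, 0, 0, 0.2], [-0.24, 0, 0, 0, 0.2], [-0.28, 0, 0, 0, 0.2], [-0.32, 0, 0, 0, 0.2], [-0.35, 0, 0, 0, 0.2], [-0.38, 0, 0, 0, 0.2], [-0.41, 0, 0, 0, 0.2], [-0.44, 0, 0, 0, 0.2], [-0.47, 0, 0, 0, 0.2], [-0.49, 0, 0, 0, 0.2], [-0.49, 0, 0, 0, 0.2], [-0.49, 0, -0.1, 0, 0.2], [-0.49, 0, -0.2, 0, 0.2], [-0.49, 0, -0.32, 0, 0.2], [-0.49, 0.1, -0.32, 0, 0.2], [-0.49, 0.25, -0.32, 0, 0.2]])

```text
time: 16.85
eef_pos: [433.4, 86.8, 253.5]
eef_rot: [[0.991, 0.136, 0.001], [0.136, -0.991, 0.001], [0.001, -0.0, -1.0]]
force: [1.1, -0.3, -1.9]
width: 0.573
gripper_force: 103.9
```

```bash
python3 - <<'E'
from mv import *
c0=after([.49,.237,0,0]); print(after([-.49,.25,-.32,0]))
from h import *
for n in ['scene','side','wrist']:
    s=ctrl.read_state(); im,d,p,R,t=cam(n); cv2.imwrite(f'pics/{n}4.png',im); np.savez(f'{n}40.npz',im=im,d=d,R=R,t=t,f=[p['fx'],p['fy'],p['cx'],p['cy']])
print(s['eef_pos'],s['time'])
a=cv2.imread('pics/scene4.png')[120:350,190:420]; b=cv2.imread('pics/side4.png')[100:310,170:350]
cv2.imwrite('pics/c4.png',np.hstack([cv2.resize(a,(400,400)),cv2.resize(b,(380,400))]))
from plate import shards
from fit import load
for n in ['scene4','side4']: print(n,*shards(*load(n)),sep='\n')
from blade import blade; blade('wrist4')
c=get(); hx,hy,hz,ha=525.0,-208.7,101.4,-10.3
m=[475,-60,250,-2]; print(row(m))
E
```

```text
[433.0, 86.8, 252.9, 7.7]
[433.52049491  82.73216346 252.92250034] 16.95
scene4
('x', -93, -18, 'y', 94, 97, 'area', 111)
side4
tilt deg 33.34 x at z=60 54.9 zmax [68.6 69.7] xmax [60.9 60.9] y [-59.   58.7] skew -0.0 9359
[0.073, 0.504, 0.01, 0.054]
```

View pics/c4.png

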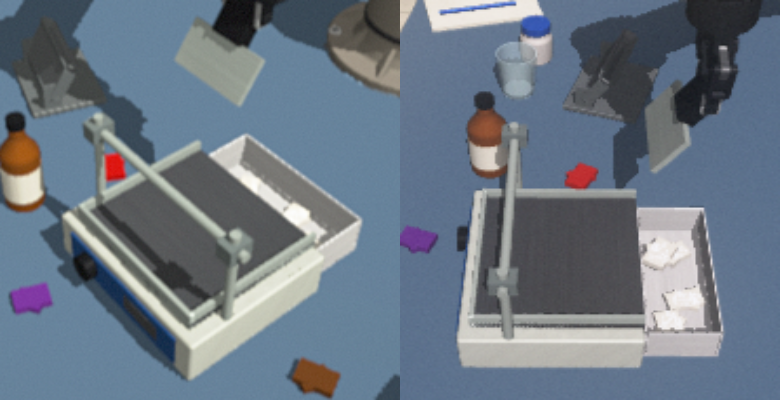

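```bash
python3 - <<'E'
from mv import *
print(row([488.1,-202,251.4,-10.3]))
E
```

```text
[0.053, 0.979, 0.005, 0.1]
```

apply_moves(deltas=[[0.01, 0.1, 0, 0.01, 0.2], [0.03, 0.25, 0, 0.03, 0.2], [0.05, 0.4, 0, 0.05, 0.2], [0.07, 0.55, 0, 0.07, 0.2], [0.08, 0.7, 0, 0.09, 0.2], [0.05, 0.9, 0, 0.1, 0.2], [0.05, 0.9, 0, 0.1, 0.2]])

```text
time: 17.88
eef_pos: [483.2, -183.5, 252.5]
eef_rot: [[0.983, -0.186, -0.001], [-0.186, -0.983, -0.001], [-0.001, 0.001, -1.0]]
force: [0.6, 0.9, -1.6]
width: 0.574
gripper_force: 104.2
```

```bash
python3 - <<'E'
from mv import *
print(after([.05,.9,0,.1]))
h=np.array([525,-208.7,101.4]); u=ax(-10.3)[:,0]
for L,z in [(75,85),(75,0),(55,0),(0,0)]: print(row([*(h-u*L*.5+[0,0,L*.866+z]),-10.3]))
E
```

```text
[483.9, -178.8, 252.9, -10.3]
[0.028, 0.074, 0.005, -0.0]
[0.028, 0.074, 0.289, -0.0]
[0.061, 0.074, 0.346, -0.0]
[0.153, 0.074, 0.505, -0.0]
```

apply_moves(deltas=[[0.02, 0.05, 0.005, 0, 0.2], [0.028, 0.074, 0.1, 0, 0.2], [0.028, 0.074, 0.2, 0, 0.2], [0.028, 0.074, 0.27, 0, 0.2], [0.028, 0.074, 0.289, 0, 0.2], [0.028, 0.074, 0.289, 0, 0.2], [0.028, 0.074, 0.289, 0, 0.2], [0.028, 0.074, 0.289, 0, 0.2]])

```text
time: 18.88
eef_pos: [488.6, -202.2, 167.0]
eef_rot: [[0.984, -0.179, 0.001], [-0.179, -0.984, -0.0], [0.001, 0.0, -1.0]]
force: [-0.2, 0.2, -1.6]
width: 0.573
gripper_force: 104.2
```

```bash
python3 - <<'E'
from mv import *
from h import *
print(after([.028,.074,.289,0])); s=ctrl.read_state(); print(s['eef_pos'],s['eef_rot'][:,0],s['force'],s['time'])
im,d,p,R,t=cam('wrist'); cv2.imwrite('pics/w5.png',im)
h=np.array([525,-208.7,101.4]); u=ax(-10.3)[:,0]
for L in (55,40,25,10,0): print(row([*(h-u*L*.5+[0,0,L*.866]),-10.3]))
E
```

```text
[488.2, -202.1, 166.2, -10.3]
[ 488.56604382 -202.21403012  166.96621902] [ 0.98383663 -0.17906425  0.00121788] [-0.20194008  0.22515613 -1.62787777] 18.875
[0.033, -0.0, 0.057, -0.0]
[0.058, -0.0, 0.101, -0.0]
[0.083, -0.0, 0.144, -0.0]
[0.108, -0.0, 0.187, -0.0]
[0.125, -0.0, 0.216, -0.0]
```

View pics/w5.png

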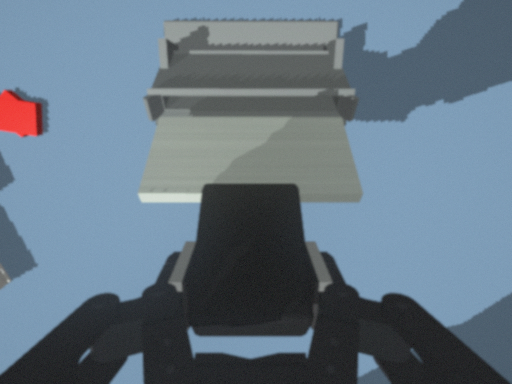

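apply_moves(deltas=[[0.017, 0, 0.029, 0, 0.2], [0.033, 0, 0.057, 0, 0.2], [0.046, 0, 0.08, 0, 0.2], [0.058, 0, 0.101, 0, 0.2], [0.058, 0, 0.101, 0, 0.2]])

```text
time: 19.55
eef_pos: [505.2, -205.1, 135.3]
eef_rot: [[0.984, -0.179, -0.001], [-0.179, -0.984, 0.0], [-0.001, -0.0, -1.0]]
force: [0.6, 0.4, -1.3]
width: 0.568
gripper_force: 104.2
```

apply_moves(deltas=[[0.012, 0, 0.021, 0, 0.2], [0.025, 0, 0.043, 0, 0.2], [0.038, 0, 0.065, 0, 0.2], [0.05, 0, 0.086, 0, 0.2], [0.059, 0, 0.102, 0, 0.2], [0.067, 0, 0.115, 0, 0.2], [0.067, 0, 0.115, 0, 0.2]])

```text
time: 20.42
eef_pos: [525.3, -208.8, 102.6]
eef_rot: [[0.984, -0.179, 0.0], [-0.179, -0.984, -0.0], [0.0, 0.0, -1.0]]
force: [-6.6, 3.1, 24.1]
width: 0.573
gripper_force: 106.8
```

apply_moves(deltas=[[0, 0, 0, 0, 0.6], [0, 0, 0, 0, 0.8], [0, 0, 0, 0, 1], [0, 0, 0, 0, 1], [0, 0, 0, 0, 1], [0, 0, -0.05, 0, 1], [0, 0, -0.15, 0, 1], [0, 0, -0.3, 0, 1], [0, 0, -0.45, 0, 1], [0, 0, -0.6, 0, 1], [0.13, 0, -0.75, 0, 1], [0.25, 0, -0.76, 0, 1], [0.25, 0, -0.76, 0, 1], [0.25, 0, -0.76, 0, 1]])

```text
time: 22.18
eef_pos: [598.3, -222.2, 329.7]
eef_rot: [[0.984, -0.179, -0.0], [-0.179, -0.984, 0.0], [-0.0, -0.0, -1.0]]
force: [-1.0, -0.2, -0.8]
width: 1.006
gripper_force: 0.0
```

```bash
python3 - <<'E'
from h import *
from fit import load
for n in ['scene','side','wrist']:
    im,d,p,R,t=cam(n); cv2.imwrite(f'pics/{n}6.png',im); np.savez(f'{n}60.npz',im=im,d=d,R=R,t=t,f=[p['fx'],p['fy'],p['cx'],p['cy']])
a=np.radians(-10.4); X=np.array([np.cos(a),np.sin(a)]); Y=np.array([-np.sin(a),np.cos(a)])
for n in ['w1','wrist6','scene','scene6','side','side6']:
    P,C=load(n); S=np.c_[P[:,:2]@X-580,P[:,:2]@Y+110,P[:,2]]
    f=(abs(S[:,0]-10)<100)&(abs(S[:,1])<35)&(C.max(1)<70); Q=S[f&(S[:,2]>130)&(S[:,2]<170)]
    h=S[f&(S[:,2]>96)&(S[:,2]<136)&(S[:,0]>-45)]; r=h[:,0]-(30-(h[:,2]-30)*.577)
    print(n,'top z',np.percentile(Q[:,2],[95,99]).round(1),'off',np.percentile(r,[50,90]).round(1),'y',np.percentile(h[:,1],[1,99]).round(1))
cv2.imwrite('pics/c6.png',np.hstack([cv2.resize(cv2.imread('pics/side6.png'),(400,300)),cv2.resize(cv2.imread('pics/wrist6.png'),(400,300))]))
E
```

```text
w1 top z [146.2 147.1] off [10.3 11.9] y [-24.5  22. ]
wrist6 top z [146.3 147. ] off [10.2 11.9] y [-24.1  22.2]
scene top z [146.2 147.3] off [ 9.4 13. ] y [-19.6  27.2]
scene6 top z [146.1 147.4] off [ 9.6 13.1] y [-19.5  27.2]
side top z [145.2 147. ] off [ 3.2 11.9] y [-18.4  28.4]
side6 top z [146.1 146.6] off [ 3.1 11.9] y [-16.3  28.4]
```

View pics/c6.png

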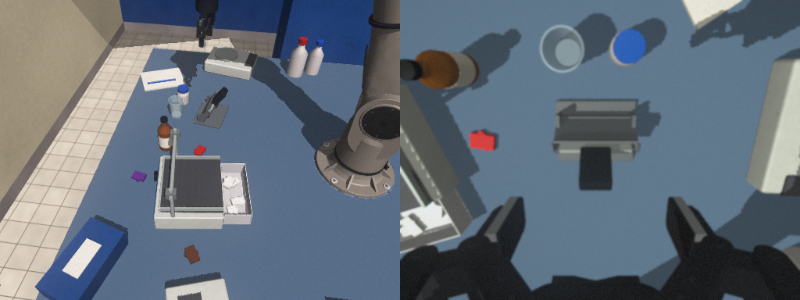

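The plate is clear and the four shards lie in the trough. The scraper measures the same as at the start, fully home, and the bystanders are unmoved.

```bash
python3 -c "
from workcell import ctrl
print(ctrl.sign_off())"
```

```text
the job is handed in; nothing more can be done
None
```

All four shards are in the trough, the scraper is fully home in its sheath and released, and the job was handed in at about 22 s; the bottle, beaker and jar stand where they were, and nothing showed the rod being struck.

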